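# Vent and unlatch the pressure cooker

## Task

The pressure cooker stands on the sink's drainer, off the hob; get its lid ready to come off, using only a fingertip. First push the valve arm on the lid round until it points at the small ring (steam release), not past it towards the removal dot; then slide the lock on the lid handle fully back, away from the pot, and only then push the lid handle anticlockwise as far as it goes. Do not grip or lift anything, keep the cooker where it stands, leave the lid on and do not disturb the things around it.

Things in the scene. Friction and masses are not known exactly. Their poses are not given: they have to be found in the camera images.
- pressure_cooker: Steel pressure cooker, 200 mm across, loose, about 4.5 kg, standing on the steel drainer, which is 5 mm above the worktop. Origin: centre of its underside; z up; x points along the pot's long black handle. A short loop handle opposite reaches 142 mm from the axis. It stays put under gentle pushes (below about 6 N at the handle). The lid sits on it and turns about its z axis.
- lid_top (a point): Centre of the lid's flat top, on the axis of cooker, lid and valve, 133 mm above the cooker's origin. Flat to 66 mm from the axis, then sloping down to 108 mm above the cooker's origin at the edge, 108 mm from the axis. x points outwards along the lid handle.
- lid (a joint): Angle of the lid relative to the pot, rad. 0: closed, the lid handle exactly above the pot handle. Grows anticlockwise seen from above; stop at 0.70 = fully open. About 0.25 N m of friction, no spring: stays where it is left.
- lid_handle (a point): Point on the top of the lid's long black handle, 190 mm from the axis. The handle is straight and radial, from 102 to 256 mm from the axis, 24 mm wide (34 mm inside 137 mm) and 24 mm high: top 130 mm, underside 106 mm above the cooker's origin, 7 mm above the pot handle. x points outwards along it, y anticlockwise, z up.
- lock (a joint): Travel of the lock slide on top of the lid handle, m. 0: locked (nearest the pot); grows outwards along the lid handle, away from the pot; stop at 0.014 = fully back. About 1.2 N of friction, no spring.
- lock_top (a point): Centre of the top of the lock slide on the lid handle, a small ribbed black block 18 mm long (along the handle), 22 mm wide, standing 14 mm above the handle's top; 134 mm from the cooker's axis when locked. x points outwards along the handle.
- valve (a joint): Angle of the valve arm on the lid, rad, growing anticlockwise from above. Black marks on the lid 56 mm from the axis: 0 one bar, 0.8 two bars (cooking pressures), 1.6 a small open ring 15 mm across (steam release), 2.4 a dot (removal), the stop. At value v the arm points 3.5 + v rad anticlockwise from the lid handle. Friction about 0.03 N m, no spring or detents: stays where left.
- valve_arm (a point): Point on the top of the black valve arm, 36 mm from the valve's axis (the cooker's vertical axis). The arm is 12 mm wide and reaches 49 mm from the axis; hub radius 14 mm (foot 16.5 mm); the arm's underside is 142 mm, its top 156 mm above the cooker's origin, 9 mm clear of the lid. x points outwards along the arm, y anticlockwise.
- steam_mark (a point): Centre of the small open ring on the lid, the steam release mark, 56 mm from the cooker's axis.
- pot_handle (a point): Point on the top of the pot's own long handle, 190 mm from the axis, 99 mm above the cooker's origin; the handle is 24 mm wide and runs from 112 to 252 mm from the axis.
- egg_timer: Bystander: white round kitchen timer, 61 mm across, 58 mm high, origin under its centre.
- salt_shaker: Bystander: shaker 44 mm across, 90 mm high, origin under its centre.
- pepper_shaker: Bystander: like the salt shaker, 44 mm across, 90 mm high.
- mug: Bystander: blue-grey mug 106 mm high, 83 mm across, on the worktop left of the cooker.

How it is judged:
On the way, in this order (a step that is already met when the one before it is completed fails the run):
1. the valve arm points at the steam ring, lid still closed and locked (value of joint valve between 1.43 and 1.77 rad and value of joint lock below 0.004 m and value of joint lid below 0.08 rad), for 0.2 s.
2. the lock slide is fully back, lid still closed (value of joint lock above 0.0115 m and value of joint lid below 0.08 rad), for 0.2 s.
3. the lid handle is swung round to its stop (value of joint lid above 0.64 rad), for 0.2 s.
At the end, for the whole second after the job is handed in: The valve arm points at the steam ring within about 10 degrees (0.17 rad), the lock slide is back to within 2.5 mm of its stop, the lid is turned open to within 0.06 rad of its stop, and the cooker stands at rest within 30 mm of where it was (value of joint lid above 0.64 rad and value of joint lock above 0.0115 m and value of joint valve between 1.43 and 1.77 rad and angle between pressure_cooker's own z axis and vertical below 0.05 rad and linear speed of pressure_cooker below 0.02 m/s and distance of pressure_cooker from where it was at the start of the episode below 0.03 m); the robot touches nothing.
It fails at once if the valve arm is pushed well past the ring towards the removal dot (value of joint valve above 2 rad).
It fails at once if the lid is turned before the valve points at the ring and the lock is back (value of joint lid above 0.1 rad and (value of joint valve below 1.4 rad or value of joint lock below 0.01 m)).
It fails at once if the cooker is shoved, turned or lifted (distance of pressure_cooker from where it was at the start of the episode above 0.03 m or distance of pot_handle from where it was at the start of the episode above 0.06 m or angle between pressure_cooker's own z axis and vertical above 0.12 rad).
It fails at once if the lid handle, the lock or the valve arm is taken between the fingers ((x of the grasp point in the frame of lid_handle between -0.08 and 0.065 m and y of the grasp point in the frame of lid_handle between -0.009 and 0.009 m and z of the grasp point in the frame of lid_handle below 0.011 m) or (x of the grasp point in the frame of valve_arm between -0.02 and 0.013 m and y of the grasp point in the frame of valve_arm between -0.004 and 0.004 m and z of the grasp point in the frame of valve_arm below 0.011 m) or (x of the grasp point in the frame of lock_top between -0.007 and 0.007 m and y of the grasp point in the frame of lock_top between -0.009 and 0.009 m and z of the grasp point in the frame of lock_top below 0.011 m)).
It fails at once if a thing nearby is disturbed (distance of any of egg_timer, salt_shaker, pepper_shaker, mug from where it was at the start of the episode above 0.02 m).
It also fails if it takes over 64 s, if anything falls off the work surface, if the arm or the gripper's body presses on something with over 40 N, if the wrist force passes 120 N, or if a joint passes its speed limit or range.

## Robot

A 7-joint arm with a two-finger parallel gripper is mounted at the origin on a cart in front of the work surface, level with it; the furniture and walls round the work are solid. World frame = base frame: x ahead of the robot, y to its left, z up, the work surface at z = 0. Lengths are in m, angles in rad, forces in N, time in s.
With the tool pointing down it reaches from about 0.4 to 0.9 m from the base axis. Payload 5.6 kg.
Tool frame: the origin (TCP) lies midway between the tips of the shut fingers; the grasp point (between the pads) lies 19 mm behind it; z points along the fingers, y is the line along which they close (so a half turn about z gives the same grasp; the last joint's range is limited). The gripper opens to 92 mm and grips with 3 to 60 N. Pads are 20 mm wide; open, the fingers measure 128 mm over their backs; the gripper's body (75 mm by 189 mm) begins 69 mm behind the grasp point.
Start: joints at [1.179, 0.468, -0.012, 1.603, 0.006, 1.071, -0.056], TCP at [0.222, -0.611, 0.215] pointing down, gripper open.
Joint ranges: [-2.53, 2.53], [-0.31, 2.02], [-1.57, 1.55], [0.28, 2.44], [-1.29, 4.43], [0.15, 1.84], [-2.92, 2.92]. Speed limits (rad/s): [2.57, 2.57, 3.14, 3.14, 3.14, 3.14, 3.14].

## Interface

Orientations are given as a 3x3 rotation matrix whose columns are the frame's x, y, z axes.
In Python, from station import env, effector, solver, viewer, workorder, search_frame, tip_of gives the robot as it stands. Calls block until the motion is done:
- env.reach(position, orientation): joint-space move of the TCP to a pose.
- env.movel(position, frame=None, rate=0.15): straight line of the TCP; frame=None keeps the orientation; rate is the mean speed in m/s.
- env.goto_joints(angles): joint-space move.
- effector.release() and effector.grasp(squeeze=None): open the fingers fully, or close them until they stop; squeeze is the grip in N (None keeps the last).
- env.pause(seconds).
- solver.inverse_kinematics(position, orientation): joint angles nearest the present ones, or None.
- env.sense(): the state.
- viewer.read_camera(name): name is "scene" or "top"; returns (picture, depth): 480x640x3 uint8, red, green, blue; 480x640 float32, m along the optical axis (not along the pixel's ray), 0 where there is no reading.
- viewer.camera_info(name): a dict with "intrinsics" (3x3 intrinsics, pixels), "eye" and "rotation" of the camera in the world. Camera axes: x right, y up, looking along -z (the intrinsics and any distortion apply to the point x, -y, -z); pixel columns grow to the right and rows downward; lengths in m; the calibration is good to about 2 mm. A picture is of the moment at which its call begins. camera_info takes no time and is no camera call.
A pose or a line that the arm cannot do raises env.PlanningError and nothing moves.
- workorder.finish_job(): hands the job in; it is judged then, once.
Trained networks look in the newest picture that a camera, given by its name, has taken for a name from the list of things; names that differ only in an ending like _2 or _b are one class to them, and where a whole thing is asked for, a point or a joint stands for the part that bears it (a point fixed in the world has none). Each returns a list of dicts, best first, with "score" (0 to 1); they miss things now and then, are a little off and sometimes report something else, mostly with a low value. They report only what shows in the picture. A call takes as long as a camera call.
- search_frame(camera, name): "at" ([x, y, z] in m, in world coordinates, good to about 4 mm: the middle of the surface that is visible of it).
- tip_of(camera, name): "at" ([x, y, z] in m, in world coordinates, good to about 4 mm: a listed point, or the origin of a listed thing).
The state is a dict: "t": time; "joint_positions": joint angles; "joint_velocities": joint speeds; "tau": joint torques, N m; "ee_pos": TCP position; "tcp_rot": TCP orientation; "wrist_force": force on the tool from outside, world axes, zero at the start; "moment": the same for the moment, N m; "gripper_width": finger opening in m; "grasp_force": force on a finger pad.
Only numpy, scipy, OpenCV 4.12 (cv2) and the standard library are available. Lean on these libraries where they do the work, as an engineer would, in place of code of your own. Each camera call takes 0.05 s, during which the arm holds its last target. There are 200 camera calls.

## Working session

There is one attempt and no reset: what is moved stays moved. The work goes in short steps, each a Python script; the robot and the scene stay as the last script left them, time stands still between calls to the robot, and variables do not carry over. Pictures are saved under pics/ and viewed, at most 10 in all, crops included, and the job is handed in when it is done.

```bash
mkdir -p pics; ls; python3 - <<'E'
from station import env, effector, solver, viewer, workorder, search_frame, tip_of
import cv2, numpy as np
for c in ("scene","top"):
    p,d=viewer.read_camera(c); cv2.imwrite(f"pics/{c}0.png",p[:,:,::-1]); i=viewer.camera_info(c); print(c,np.round(i["eye"],3),np.round(i["intrinsics"],1).tolist(),np.round(i["rotation"],3).tolist())
    for n in ("pressure_cooker","lid_top","lid_handle","lock_top","valve_arm","steam_mark","pot_handle","egg_timer","salt_shaker","pepper_shaker","mug"):
        print(n,[(np.round(r["at"],3).tolist(),round(r["score"],2)) for r in tip_of(c,n)[:2]])
s=env.sense(); print(s["t"],s["ee_pos"],s["gripper_width"],np.round(s["tcp_rot"],2).tolist())
E
```

```text
pics
scene [-0.233  0.629  0.81 ] [[567.0, 0.0, 313.7], [0.0, 567.0, 234.2], [0.0, 0.0, 1.0]] [[-0.59, 0.468, -0.658], [-0.807, -0.346, 0.478], [-0.004, 0.813, 0.582]]
pressure_cooker [([0.632, -0.054, 0.004], 0.85), ([0.634, -0.054, 0.135], 0.72)]
lid_top [([0.633, -0.052, 0.136], 0.6)]
lid_handle [([0.538, -0.214, 0.134], 0.62)]
lock_top [([0.491, 0.149, 0.005], 0.65), ([0.565, -0.17, 0.148], 0.43)]
valve_arm [([0.636, -0.017, 0.158], 0.5)]
steam_mark [([0.578, -0.046, 0.135], 0.81)]
pot_handle [([0.542, -0.216, 0.105], 0.66)]
egg_timer [([0.488, 0.149, 0.004], 0.73)]
salt_shaker [([0.584, 0.357, 0.003], 0.89), ([0.633, -0.019, 0.157], 0.5)]
pepper_shaker [([0.503, 0.275, 0.001], 0.65)]
mug [([0.594, 0.238, 0.003], 0.82), ([0.569, -0.169, 0.147], 0.24)]
top [0.483 0.085 1.158] [[438.9, 0.0, 326.5], [0.0, 438.9, 236.3], [0.0, 0.0, 1.0]] [[-0.001, 0.997, -0.079], [-1.0, -0.001, 0.003], [0.003, 0.079, 0.997]]
pressure_cooker [([0.632, -0.055, 0.006], 0.62)]
lid_top [([0.637, -0.05, 0.134], 0.56)]
lid_handle [([0.539, -0.219, 0.135], 0.78), ([0.63, -0.055, 0.005], 0.58)]
lock_top [([0.489, 0.153, 0.003], 0.69), ([0.567, -0.171, 0.15], 0.55)]
valve_arm [([0.636, -0.021, 0.164], 0.78)]
steam_mark [([0.582, -0.044, 0.137], 0.88)]
pot_handle [([0.544, -0.217, 0.101], 0.85)]
egg_timer [([0.489, 0.151, 0.001], 0.86)]
salt_shaker [([0.586, 0.362, -0.001], 0.54)]
pepper_shaker [([0.5, 0.276, 0.0], 0.82)]
mug [([0.588, 0.239, 0.002], 0.6)]
1.2 [ 0.222087   -0.6108897   0.21458703] 0.09209664328122698 [[0.94, 0.34, -0.0], [0.34, -0.94, -0.0], [-0.0, 0.0, -1.0]]
```

View pics/top0.png

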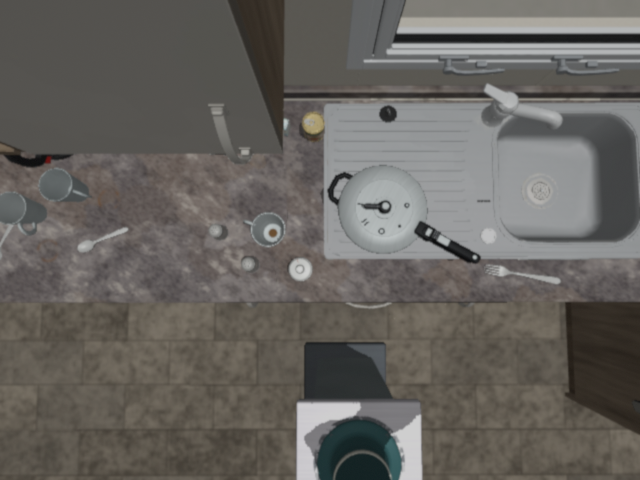

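View pics/scene0.png

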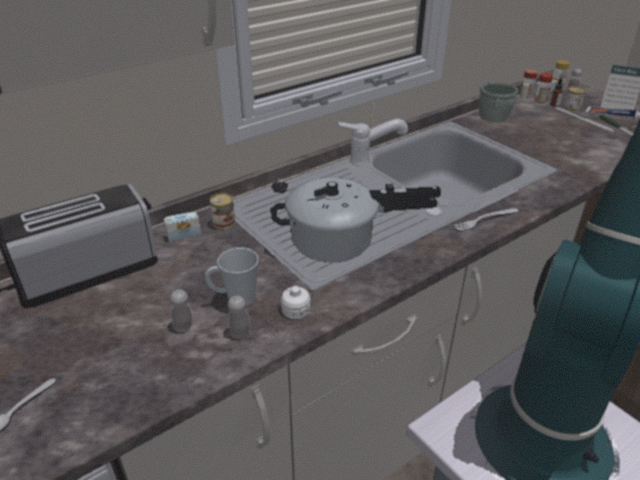

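The top view shows the cooker at about (383,208). The valve arm points left at (370,206), the open ring is at (381,231), and the lock and handle run lower right to (475,258). The scene view agrees, with nothing close to the sweep except the tap behind. The network points fit the given sizes: handle radius 0.189, lock radius 0.136, and the ring angle gives v≈1.6.

```bash
cat > h.py <<'E'
from station import env, effector, solver, viewer, workorder, search_frame, tip_of
import cv2, numpy as np
C=np.array([0.634,-0.053]); TH=-2.093   # cooker axis, lid handle direction
u=lambda a: np.array([np.cos(a),np.sin(a)])
t=lambda a: np.array([-np.sin(a),np.cos(a)])
def R(x):                      # tool down, tool x along the planar direction x
    x=np.array([x[0],x[1],0.]); z=np.array([0,0,-1.]); return np.column_stack([x,np.cross(z,x),z])
P=lambda xy,z: np.array([xy[0],xy[1],z])
def F(): return np.array(env.sense()["wrist_force"])
def rep(tag=""):
    s=env.sense(); print(tag,"t",round(s["t"],2),"tcp",np.round(s["ee_pos"],4),"F",np.round(s["wrist_force"],2))
E
python3 - <<'E'
from h import *
d=viewer.read_camera("top")[1]; print("tap range", d[80:130,485:565].min())
effector.grasp(5)
s=env.sense(); env.movel(np.array(s["ee_pos"])+[0,0,0.1],rate=0.3)
a0=TH+3.5+0.1; va=lambda a,off,z: P(C+0.036*u(a)-off*t(a),z)
for a in (a0,a0+1.5): print(solver.inverse_kinematics(va(a,.03,.15),R(-t(a))))
env.reach(va(a0,.035,.24),R(-t(a0))); rep("above")
env.movel(va(a0,.035,.150),rate=0.12); rep("down"); print("w",env.sense()["gripper_width"])
p,_=viewer.read_camera("scene"); cv2.imwrite("pics/s1.png",cv2.resize(p[130:280,230:470],None,fx=3,fy=3)[:,:,::-1])
E
```

```text
tap range 0.0
[ 0.22665946  0.5936412  -0.35544386  1.59412862  0.23406341  0.99606063
 -1.8353357 ]
[ 0.42666796  0.54633654 -0.60653722  1.74802454  0.36902509  0.96327207
 -0.46030443]
above t 5.72 tcp [ 0.6713 -0.0207  0.24  ] F [-0.67  0.23  0.56]
down t 6.62 tcp [ 0.6719 -0.0192  0.1508] F [0.19 0.09 0.8 ]
w 0.0002707037703228864
```

View pics/s1.png

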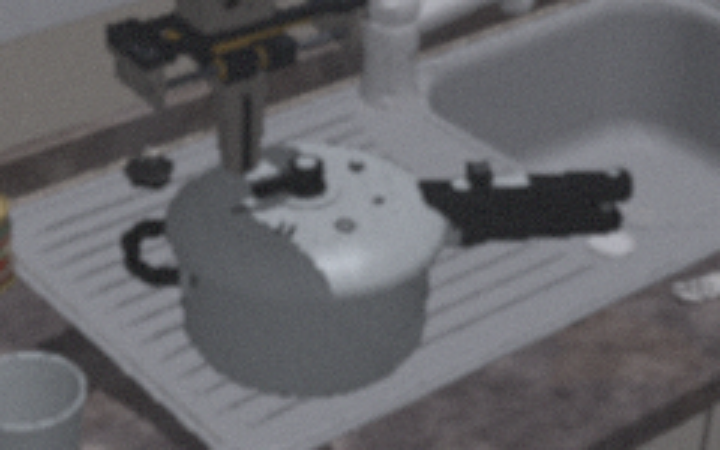

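The shut fingertip stands behind the valve arm at about (240,165), low over the lid. The ring is at (345,225), so I can push now.

```bash
python3 - <<'E'
from h import *
va=lambda v,off,z: P(C+0.036*u(TH+3.5+v)-off*t(TH+3.5+v),z)
f0=F()
for v in np.r_[np.arange(0.05,1.50,0.18),1.52]:
    a=TH+3.5+v; env.movel(va(v,.016,.150),R(-t(a)),rate=0.06)
    f=F()-f0; print(round(v,2),np.round(f,1),end=" ")
    if np.linalg.norm(f)>8: print("STOP"); break
rep("end")
env.movel(va(v,.035,.150),rate=0.1); env.movel(va(v,.035,.26),rate=0.2)
a=TH; env.reach(P(C+.108*u(TH),.26),R(-u(TH))); rep()
for c in("scene","top"):
    p,_=viewer.read_camera(c)
    for n in("valve_arm","steam_mark","lock_top","lid_handle","lid_top"): print(c,n,[(np.round(r["at"],3).tolist(),round(r["score"],2)) for r in tip_of(c,n)[:2]])
    if c=="scene": cv2.imwrite("pics/s2.png",cv2.resize(p[130:280,230:470],None,fx=3,fy=3)[:,:,::-1])
E
```

```text
0.05 [-0.8 -0.3 -0.4] 0.23 [ 0.  -1.7  0.3] 0.41 [-0.6 -1.5  0.7] 0.59 [ 0.3 -1.3  0.3] 0.77 [-1.2 -1.1 -0.3] 0.95 [-0.1 -1.1  0.2] 1.13 [-0.6 -1.3  0. ] 1.31 [-0.3 -1.2  0.1] 1.49 [ 0.1 -1.3  0.2] 1.52 [-0.1 -1.7  0.4] end t 10.02 tcp [ 0.6024 -0.0295  0.15  ] F [ 0.07 -0.43  0.35]
 t 11.67 tcp [ 0.5793 -0.1471  0.2587] F [-0.12  0.93  0.26]
scene valve_arm [([0.597, -0.046, 0.156], 0.72)]
scene steam_mark [([0.582, -0.046, 0.134], 0.78)]
scene lock_top [([0.568, -0.173, 0.148], 0.38)]
scene lid_handle [([0.541, -0.216, 0.134], 0.74)]
scene lid_top [([0.632, -0.054, 0.136], 0.9)]
top valve_arm [([0.598, -0.048, 0.163], 0.71)]
top steam_mark [([0.582, -0.042, 0.137], 0.66)]
top lock_top []
top lid_handle [([0.539, -0.22, 0.135], 0.76)]
top lid_top [([0.636, -0.052, 0.138], 0.66)]
```

View pics/s2.png

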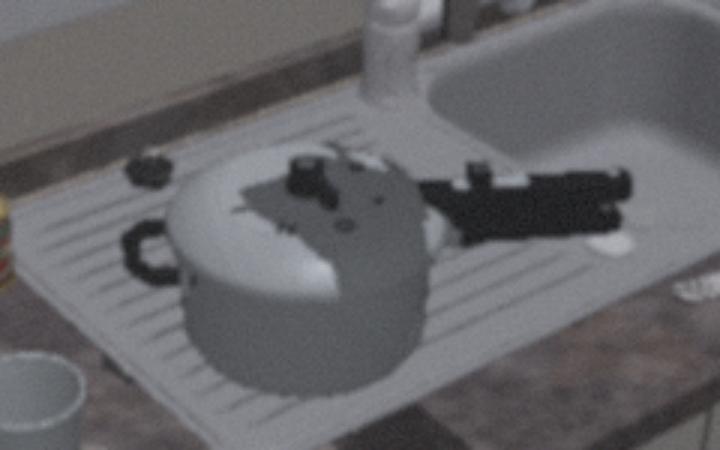

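The valve arm now points at the ring: v≈1.57 measured, and the picture agrees with the arm tip at (333,203) and the ring at (345,225). Next is the lock, seen at (478,172).

```bash
cat >> h.py <<'E'
def fav(n=5):
    o=[]
    for _ in range(n): o.append(F()); env.pause(0.02)
    return np.mean(o,0)
E
python3 - <<'E'
from h import *
r=.108; L=lambda r,z: P(C+r*u(TH),z)
env.movel(L(r,.17),R(-u(TH)),rate=0.15); f0=fav()
env.movel(L(r,.1405),rate=0.05); rep("down"); print(np.round(fav()-f0,1))
f0=fav()
while r<.136:
    r+=.0015; env.movel(L(r,.1405),rate=0.03)
    f=fav()-f0; fr=-f[:2]@u(TH); print(round(r,4),np.round(fr,1),np.round(f[:2]@t(TH),1))
    if fr>4.0: break
rep("end")
p,_=viewer.read_camera("scene"); cv2.imwrite("pics/s3.png",cv2.resize(p[130:280,230:470],None,fx=3,fy=3)[:,:,::-1])
E
```

```text
down t 13.84 tcp [ 0.5803 -0.1465  0.1405] F [-0.4  -0.07  0.33]
[-0.2  0.4 -0.2]
0.1095 -0.9 -0.3
0.111 -0.1 -0.3
0.1125 -0.7 0.2
0.114 -0.3 0.0
0.1155 0.2 -0.5
0.117 0.4 0.1
0.1185 0.1 -0.4
0.12 0.1 0.3
0.1215 -0.2 -0.3
0.123 0.1 0.6
0.1245 0.3 0.2
0.126 -0.0 0.7
0.1275 0.2 0.9
0.129 0.2 0.5
0.1305 4.5 1.1
end t 19.01 tcp [ 0.5695 -0.165   0.1406] F [ 3.83  3.26 -0.99]
```

View pics/s3.png

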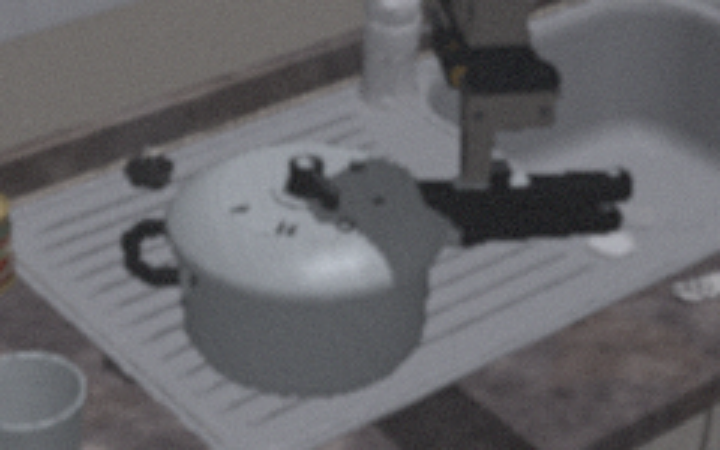

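The finger stands on the handle at (475,180) and has pushed the lock, partly hidden behind it at (497,170). The force rose sharply to 4.5 N at r=0.1305, which matches the stop (139 mm less the 10 mm half-width). I'll back off, check, and go beside the handle.

```bash
python3 - <<'E'
from h import *
H=lambda a,r,off,z: P(C+r*u(a)-off*t(a),z)
env.movel(P(C+.124*u(TH),.1405),rate=.05); env.movel(P(C+.120*u(TH),.23),rate=.2)
q=H(TH,.20,.055,.23)
env.reach(q,R(t(TH))); rep()
for c in("scene","top"):
    p,d=viewer.read_camera(c)
    if c=="scene": cv2.imwrite("pics/s4.png",cv2.resize(p[130:280,230:470],None,fx=3,fy=3)[:,:,::-1])
    for n in("lock_top","lid_handle","pot_handle","lid_top","valve_arm"):
        print(c,n,[(np.round(x["at"],3).tolist(),round(x["score"],2),"r",round(np.hypot(*(np.array(x["at"])[:2]-C)),3)) for x in tip_of(c,n)[:2]])
qe=H(TH+.7,.20,.022,.118); print(solver.inverse_kinematics(qe,R(t(TH+.7))))
E
```

```text
t 21.12 tcp [ 0.4864 -0.1986  0.2292] F [0.46 0.   0.36]
scene lock_top [([0.559, -0.184, 0.148], 0.57, 'r', np.float64(0.151))]
scene lid_handle [([0.539, -0.217, 0.134], 0.61, 'r', np.float64(0.189))]
scene pot_handle [([0.542, -0.217, 0.101], 0.58, 'r', np.float64(0.187))]
scene lid_top [([0.636, -0.053, 0.136], 0.75, 'r', np.float64(0.002))]
scene valve_arm [([0.595, -0.046, 0.156], 0.74, 'r', np.float64(0.039))]
top lock_top [([0.5, 0.275, -0.002], 0.57, 'r', np.float64(0.354)), ([0.578, -0.04, 0.139], 0.55, 'r', np.float64(0.058))]
top lid_handle [([0.537, -0.219, 0.132], 0.86, 'r', np.float64(0.192))]
top pot_handle [([0.543, -0.218, 0.102], 0.96, 'r', np.float64(0.189))]
top lid_top [([0.635, -0.052, 0.133], 0.66, 'r', np.float64(0.002))]
top valve_arm [([0.602, -0.046, 0.163], 0.58, 'r', np.float64(0.033))]
[ 0.62277433  0.69420965 -0.44850447  1.52928086  0.33699107  0.99547159
 -1.31283549]
```

View pics/s4.png

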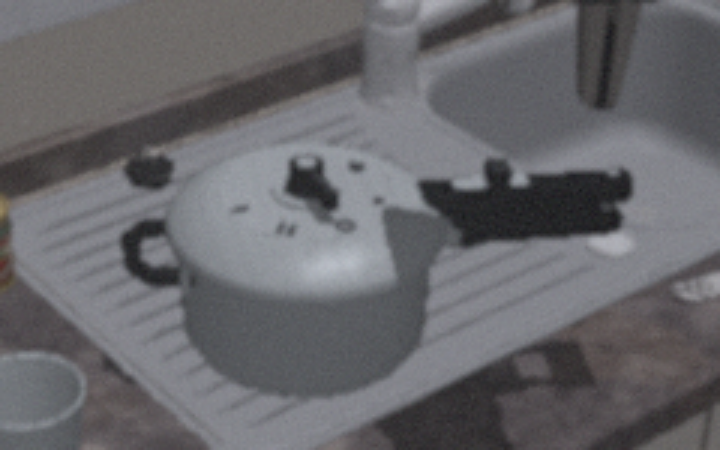

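The lock moved to (497,168), r≈0.151 against 0.137 before, so it is fully back. The handles are unmoved. I'll check clearance to the tap, then push the lid handle round.

```bash
python3 - <<'E'
from h import *
_,d=viewer.read_camera("scene"); i=viewer.camera_info("scene"); K=i["intrinsics"]
v,w=np.mgrid[110:170,335:412]; z=d[110:170,335:412]
X=np.stack([(w-K[0][2])/K[0][0]*z,-(v-K[1][2])/K[1][1]*z,-z],-1)[z>0]@np.array(i["rotation"]).T+i["eye"]
X=X[(X[:,2]>.06)&(X[:,0]<.9)&(X[:,1]<-.1)]
print("tap x,y,z pct",np.round(np.percentile(X,[1,50,99],axis=0),3).tolist())
if np.percentile(X[:,0],1)<.74: raise SystemExit("check tap")
H=lambda a,r,off,z: P(C+r*u(a)-off*t(a),z)
Z=.118
env.movel(H(TH,.20,.055,Z),rate=.15); f0=fav(); rep("down")
env.movel(H(TH,.20,.026,Z),rate=.08)
for g in np.arange(0,.60,.1): 
    a=TH+g; env.movel(H(a,.20,.022,Z),R(t(a)),rate=.06); f=fav(2)-f0; print(round(g,2),np.round(f,1))
    if np.linalg.norm(f)>7: raise SystemExit("high force")
while g<.78:
    g+=.0125; a=TH+g; env.movel(H(a,.20,.022,Z),R(t(a)),rate=.04); f=fav(3)-f0; ft=-f[:2]@t(a); print(round(g,3),np.round(ft,1))
    if ft>3.8: break
env.pause(.2); rep("end")
E
```

```text
tap x,y,z pct [[0.494, -0.483, 0.062], [0.865, -0.347, 0.111], [0.899, -0.103, 0.361]]check tap
```

```bash
python3 - <<'E'
from h import *
_,d=viewer.read_camera("scene"); i=viewer.camera_info("scene"); K=i["intrinsics"]
v,w=np.mgrid[110:170,335:412]; z=d[110:170,335:412]
X=np.stack([(w-K[0][2])/K[0][0]*z,-(v-K[1][2])/K[1][1]*z,-z],-1)[z>0]@np.array(i["rotation"]).T+i["eye"]
X=X[(X[:,2]>.06)&(X[:,1]<-.1)]
for lo in np.arange(.45,1.05,.05):
    s=X[(X[:,0]>=lo)&(X[:,0]<lo+.05)]
    if len(s): print(round(lo,2),len(s),np.round([s[:,1].min(),s[:,1].max(),s[:,2].min(),s[:,2].max()],3))
E
```

```text
0.45 98 [-0.141 -0.103  0.321  0.362]
0.5 273 [-0.17  -0.101  0.317  0.362]
0.55 9 [-0.138 -0.127  0.317  0.345]
0.8 60 [-0.496 -0.464  0.08   0.122]
0.85 631 [-0.487 -0.323  0.06   0.126]
0.9 145 [-0.376 -0.289  0.062  0.138]
0.95 911 [-0.623 -0.316  0.06   0.158]
```

The near points belong to the gripper itself (z>0.31). The tap is at x≥0.8 and below z 0.16, well clear of the sweep.

```bash
python3 - <<'E'
from h import *
H=lambda a,r,off,z: P(C+r*u(a)-off*t(a),z)
Z=.118
env.movel(H(TH,.20,.055,Z),rate=.15); f0=fav(); rep("down")
env.movel(H(TH,.20,.026,Z),rate=.08)
for g in np.arange(0,.60,.1): 
    a=TH+g; env.movel(H(a,.20,.022,Z),R(t(a)),rate=.06); f=fav(2)-f0; print(round(g,2),np.round(f,1))
    if np.linalg.norm(f)>7: raise SystemExit("high force")
while g<.78:
    g+=.0125; a=TH+g; env.movel(H(a,.20,.022,Z),R(t(a)),rate=.04); f=fav(3)-f0; ft=-f[:2]@t(a); print(round(g,3),np.round(ft,1))
    if ft>3.8: break
env.pause(.2); rep("end")
E
```

```text
down t 22.81 tcp [ 0.4874 -0.1992  0.1191] F [-0.11  0.07  0.56]
0.0 [-0.1  0.6 -0.4]
0.1 [ 0.2  0.3 -0.1]
0.2 [-0.2  0.3  0.1]
0.3 [ 0.  -0.4 -0.6]
0.4 [-0.7 -0.2 -0.4]
0.5 [ 0.4  0.1 -0.4]
0.512 0.6
0.525 0.7
0.537 0.6
0.55 0.5
0.562 0.2
0.575 0.1
0.587 0.2
0.6 0.3
0.612 0.0
0.625 0.3
0.637 0.1
0.65 -0.5
0.662 0.2
0.675 -0.5
0.687 -0.2
0.7 0.1
0.712 0.9
0.725 6.7
end t 31.79 tcp [ 0.6507 -0.2537  0.1179] F [-7.9  -0.42  3.75]
```

The stop was reached at about 0.715 commanded, as expected. I'll retreat and look.

```bash
python3 - <<'E'
from h import *
H=lambda a,r,off,z: P(C+r*u(a)-off*t(a),z)
a=TH+.7
env.movel(H(a,.20,.05,.118),rate=.1); env.movel(H(a,.20,.06,.26),rate=.2)
env.reach(P(np.array([.40,-.40]),.30),R(t(a))); rep()
for c in("scene","top"):
    p,d=viewer.read_camera(c)
    if c=="scene": cv2.imwrite("pics/s5.png",cv2.resize(p[130:280,230:470],None,fx=3,fy=3)[:,:,::-1])
    for n in("lock_top","lid_handle","pot_handle","lid_top","valve_arm","steam_mark","pressure_cooker"):
        print(c,n,[(np.round(x["at"],3).tolist(),round(x["score"],2),"r",round(np.hypot(*(np.array(x["at"])[:2]-C)),3),"ang",round(np.arctan2(x["at"][1]-C[1],x["at"][0]-C[0]),3)) for x in tip_of(c,n)[:1]])
E
```

```text
t 34.13 tcp [ 0.4012 -0.3989  0.2996] F [0.19 0.1  0.12]
scene lock_top [([0.662, -0.201, 0.147], 0.42, 'r', np.float64(0.151), 'ang', np.float64(-1.382))]
scene lid_handle [([0.669, -0.234, 0.134], 0.62, 'r', np.float64(0.184), 'ang', np.float64(-1.378))]
scene pot_handle [([0.539, -0.22, 0.103], 0.58, 'r', np.float64(0.192), 'ang', np.float64(-2.086))]
scene lid_top []
scene valve_arm [([0.599, -0.071, 0.16], 0.71, 'r', np.float64(0.039), 'ang', np.float64(-2.66))]
scene steam_mark [([0.586, -0.087, 0.137], 0.88, 'r', np.float64(0.058), 'ang', np.float64(-2.527))]
scene pressure_cooker [([0.635, -0.052, -0.001], 0.85, 'r', np.float64(0.002), 'ang', np.float64(0.405))]
top lock_top [([0.66, -0.202, 0.15], 0.58, 'r', np.float64(0.151), 'ang', np.float64(-1.397))]
top lid_handle [([0.67, -0.239, 0.133], 0.65, 'r', np.float64(0.189), 'ang', np.float64(-1.379))]
top pot_handle [([0.545, -0.216, 0.103], 0.93, 'r', np.float64(0.186), 'ang', np.float64(-2.071))]
top lid_top [([0.635, -0.052, 0.133], 0.56, 'r', np.float64(0.001), 'ang', np.float64(0.785))]
top valve_arm [([0.63, -0.054, 0.004], 0.18, 'r', np.float64(0.004), 'ang', np.float64(-2.857))]
top steam_mark [([0.586, -0.083, 0.138], 0.69, 'r', np.float64(0.057), 'ang', np.float64(-2.589))]
top pressure_cooker [([0.632, -0.054, 0.004], 0.9, 'r', np.float64(0.003), 'ang', np.float64(-2.678))]
```

View pics/s5.png

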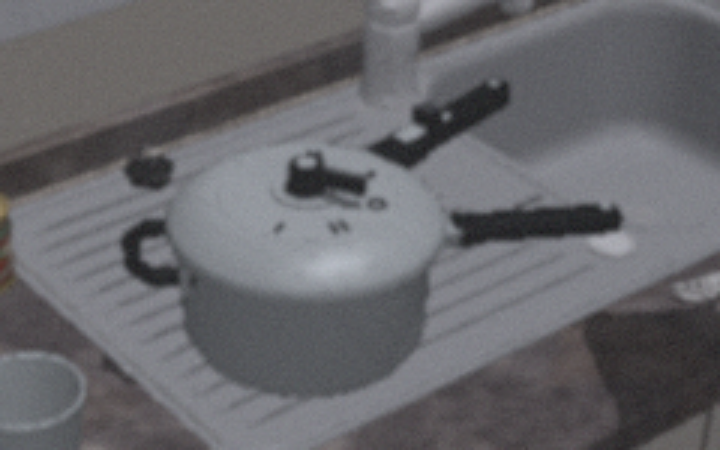

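The lid handle has swung to (500,95), about 0.70 rad open. The pot handle at (540,222) and the cooker are unmoved, the lock is back at r≈0.151, and the valve arm still points at the ring at (377,203). I'll average the valve angle over a few more looks, then hand in.

```bash
python3 - <<'E'
from h import *
vs=[]
for k in range(8):
    c=("scene","top")[k%2]; viewer.read_camera(c)
    for x in tip_of(c,"valve_arm")[:1]:
        dx=np.array(x["at"])-[*C,0]
        if abs(dx[2]-.161)<.01 and abs(np.hypot(*dx[:2])-.036)<.01: vs.append((np.arctan2(dx[1],dx[0])-(TH+.70)-3.5)%(2*np.pi))
print(np.round(vs,3),np.mean(vs))
if 1.48<np.mean(vs)<1.72: print(workorder.finish_job())
E
```

```text
[1.495 1.554 1.57  1.582 1.592 1.555 1.563 1.599] 1.5636858579872923
the job is handed in; nothing more can be done
None
```

The job is handed in: I measured the valve arm at about 1.56 rad (on the steam ring), the lock about 14 mm back at its stop and the lid about 0.70 rad open, with the cooker unmoved. The system has not reported the verdict.

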